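# Lock the slicer's blade guard with its pin

## Robot

A 6-joint arm with a two-finger parallel gripper is mounted at the origin on a cart in front of the work surface, level with it; the furniture and walls round the work are solid. World frame = base frame: x ahead of the robot, y to its left, z up, the work surface at z = 0. Lengths are in m, angles in rad, forces in N, time in s.
With the tool pointing down it reaches from about 0.375 to 0.975 m from the base axis. Payload 3.8 kg.
Tool frame: the origin (TCP) lies on the mounting face of the last link; the fingertips stand 173 mm ahead of it and the grasp point (between the pads) lies 155 mm ahead of it (bot.hold_point_z is the distance from the TCP to the grasp point, in m); z points along the fingers, y is the line along which they close (so a half turn about z gives the same grasp; the last joint's range is limited). The gripper opens to 85 mm and grips with 20 to 120 N. Pads are 22 mm wide; open, the fingers measure 114 mm over their backs; the gripper's body (76 mm by 85 mm) begins 54 mm behind the grasp point. The pads swing forward as they close: fully open they stand 13 mm farther back than shut.
Start: joints at [1.279, 0.264, 1.604, -0, 1.274, -0.037], TCP at [0.17, 0.653, 0.405] pointing down, gripper open.
Joint ranges: [-2.63, 2.63], [-0.94, 2.18], [0.31, 2.57], [-1.31, 4.45], [0, 2.66], [-2.55, 2.55]. Speed limits (rad/s): [2.57, 2.57, 3.14, 3.14, 3.14, 3.14].

## Interface

Orientations are given as a rotation vector (axis times angle).
In Python, from workcell import bot, optics gives the robot as it stands.
- The arm moves only by the shell command python3 -m jog 'ROWS' [OPENING] [FORCE]. ROWS is JSON, a list of rows, each an object of numbers: "dx", "dy", "dz": the shift along the tool's x, y, z in mm; "ax", "ay", "az": the turn, a rotation vector about the tool's x, y, z in degrees. A call has 1 to 20 rows; each row shifts and turns the commanded pose from where the row before left it, along the tool's axes as they then stand; what a row does not reach is not made up. A row lasts 1/12 s, in which the tool goes at most 41.7 mm and 7.16 degrees, less where a joint would pass 70% of its speed; a pose out of reach is approached as far as the arm can. A call with a gripper value outside its range is refused whole. OPENING is the opening, from 0 (shut) to 1 (fully open), set as the call begins (- or left out, the last holds). The fingers move at their own pace and stop on an object; FORCE is the grip in N (left out, the last holds). Time passes only in rows, so rows that do not move let the fingers close. It gives the time, the measured TCP pose, the force, the opening and the grip force at its end, in the units of the state.
- bot.read_state(): the state, without advancing time (a new reading comes with each control period).
- optics.read_camera(name): name is "scene" or "top" or "wrist"; returns a dict with "img" (400x640x3 uint8, red, green, blue), "vertical_fov" (degrees; the focal length in pixels is half the picture's height over the tangent of half this angle, whatever the lens; pixels are square), "cx", "cy" (the principal point, pixels), "k1" (the pictures are not rectified: a ray, as slopes to the right and down, at radius r is drawn at 1 + k1 r^2 times it, then the intrinsics apply), "R" (3x3) and "t" (3): a world point X has camera coordinates R X + t; the wrist camera has in their place "tool_from_camera" (4x4, takes a point from camera to tool coordinates, whose origin is the TCP and whose axes are the flange's). Camera axes: x right, y down, z forward; pixel columns grow to the right and rows downward; lengths in m; the calibration is good to about 2 mm. A picture is of the moment at which its call begins: read the wrist's pose just before it. There is no depth.
- bot.finish_job(): hands the job in; it is judged then, once.
The state is a dict: "time": time; "q": joint angles; "joint_vel": joint speeds; "joint_torque": joint torques, N m; "tool_pos": TCP position; "tcp_rot": TCP orientation; "wrist_force": force on the tool from outside, world axes, zero at the start; "torque": the same for the moment, N m; "width": opening from 0.0 (shut) to 1.0 (fully open); "grip_force": force on a finger pad.
Only numpy, scipy, OpenCV 4.12 (cv2) and the standard library are available. Lean on these libraries where they do the work, as an engineer would, in place of code of your own. Each camera call takes 0.05 s, during which the arm holds its last target. There are 200 camera calls.

## Task

Make the vegetable slicer safe to put away: swing its red guard bar all the way across the blade until its end is fully home in the steel fork, then take the locking pin out of its wooden rest and push it through the holes of fork and guard until its collar sits flat on the fork. Let go and leave it locked, without shifting the mug, the tumbler, the kitchen timer or the matchbox.

Things in the scene. Friction and masses are not known exactly. Their poses are not given: they have to be found in the camera images.
- slicer: White vegetable slicer with a steel blade across it, fixed to the worktop, pose varies. Origin on the worktop under the deck's centre; front -x. Deck 210 x 130 mm, 10 thick, rises to +x at 30 degrees, top centre 98 mm up, a green grip on its upper end 10 mm above it. 30 mm up-slope of the centre: blade, guard pivot near the -y edge, fork beyond the +y edge.
- fork: Steel fork, fixed to the slicer's left. Origin: on the hole axis, on the upper cheek's upper face (the collar's seat), 34 mm off deck level, 142 mm up. z: out along the hole, square to the deck, 30 degrees off vertical; x up the slope, y level to the left. Cheeks 36x36x7 mm, 14 apart (z -7..0, -28..-21); round 13 mm holes, 1.5 mm chamfer; web at x 18..26, y -54..18 mm; open below.
- guard (a joint): Angle q of the red guard bar, rad: 0 = closed against its stop, its end between the fork's cheeks and the holes in line; positive = open, free end swung towards the slicer's low front edge (bar direction in the fork frame (-sin q, cos q, 0)). Starts at 0.5 to 0.95. Friction (about 3 N at the post) keeps it where it is left.
- guard_hinge (a point): Point on the guard's pivot axis (parallel to the fork's z), at the bar's mid thickness; in the fork frame x 0, y -140, z -14 mm. The bar is 9 mm thick (fork z -18.5 to -9.5 mm), 22 mm wide; its end, 26 mm square, has a 14.5 mm hole 140 mm from the pivot.
- guard_post (a point): Top centre of the black round post by which the bar is swung: 14 mm in diameter, 30 mm tall, square to the deck, on the bar 55 mm from the pivot; its top is at fork z = +20.5 mm.
- pin: Loose locking pin, 40 to 85 g. Origin on its axis at the underside of its collar, z towards the head. Shank 10 mm in diameter, 40 mm long below the origin, last 5 mm tapered; steel collar 22 mm in diameter, 4 mm thick; above it an orange round grip 14 mm in diameter, z 4 to 36 mm. Starts upright in the rest.
- pin_rest: Wooden block 60 x 60 x 46 mm fixed on the worktop, position and yaw vary (it may be left or right of the slicer); origin at the centre of its underside. The pin stands in its central 13.5 mm through hole, collar on the top face.
- mug: Cream mug, 87 x 116 x 97 mm, bystander behind the work; origin at the centre of its underside.
- tumbler: Clear tumbler, 81 mm wide, 93 mm tall, bystander behind the work; origin at the centre of its underside.
- timer: Red and white round kitchen timer, 65 mm wide, 48 mm tall, bystander about 9 cm behind the pin's rest (away from the robot); origin at the centre of its underside.
- matches: Matchbox lying flat, 36 x 53 x 15 mm, bystander about 8 cm in front of the pin's rest; origin at the centre of its underside.
Things that resemble listed ones, but are neither listed nor needed, are in the scene too. There is more than one size of the pin_rest; the one meant has the size given above.

How it is judged:
On the way, in this order (a step that is already met when the one before it is completed fails the run):
1. the guard bar is closed (within 0.03 rad of its stop) while the pin is still out of the fork (value of joint guard below 0.03 rad and distance between pin and fork above 0.05 m), for 0.2 s.
2. the pin has been lifted out of its rest (z of pin in the frame of pin_rest above 0.09 m), for 0.1 s.
At the end, for the whole second after the job is handed in: Guard within 0.04 rad of its stop; pin through fork and guard at rest: collar underside within 3 mm of the fork's upper face and 4 mm (fork x and y) of the hole axis, in line within 0.12 rad; mug, tumbler, kitchen timer and matchbox never moved over 40 mm (value of joint guard below 0.04 rad and z of pin in the frame of fork between -0.003 and 0.003 m and x of pin in the frame of fork between -0.004 and 0.004 m and y of pin in the frame of fork between -0.004 and 0.004 m and angle between the z axis of pin and the z axis of fork, either way round below 0.12 rad and linear speed of pin below 0.02 m/s); the robot touches nothing.
It fails at once if mug shifted by more than 40 mm (distance of mug from where it was at the start of the episode above 0.04 m).
It fails at once if tumbler shifted by more than 40 mm (distance of tumbler from where it was at the start of the episode above 0.04 m).
It fails at once if kitchen timer shifted by more than 40 mm (distance of timer from where it was at the start of the episode above 0.04 m).
It fails at once if matchbox shifted by more than 40 mm (distance of matches from where it was at the start of the episode above 0.04 m).
It also fails if it takes over 58 s, if anything falls off the work surface, if the arm or the gripper's body presses on something with over 40 N, if the wrist force passes 120 N, or if a joint passes its speed limit or range.

## Working session

There is one attempt and no reset: what is moved stays moved. The work goes in short steps, Python scripts to look and compute and a shell command to move; the robot and the scene stay as the last step left them, time stands still between calls to the robot, and variables do not carry over. Pictures are saved under pics/ and viewed, at most 13 in all, crops included, and the job is handed in when it is done.

```bash
mkdir -p pics; ls; cat > h.py <<'E'
import numpy as np, cv2
from scipy.spatial.transform import Rotation as Ro
from workcell import bot, optics
def cam(n):
    s=bot.read_state(); c=optics.read_camera(n)
    h,w=c["img"].shape[:2]; c["f"]=h/2/np.tan(np.radians(c["vertical_fov"]/2))
    if n=="wrist":
        T=np.array(c["tool_from_camera"]); B=np.eye(4); B[:3,:3]=Ro.from_rotvec(s["tcp_rot"]).as_matrix(); B[:3,3]=s["tool_pos"]
        W=B@T; c["R"]=W[:3,:3].T; c["t"]=-c["R"]@W[:3,3]
    c["R"]=np.array(c["R"]); c["t"]=np.array(c["t"])
    return c
def ray(c,u,v):
    a=np.array([(u-c["cx"])/c["f"],(v-c["cy"])/c["f"]]); b=a.copy()
    for _ in range(20): b=a/(1+c["k1"]*(b@b))
    d=c["R"].T@np.array([b[0],b[1],1]); return -c["R"].T@c["t"], d/np.linalg.norm(d)
def onz(c,u,v,z):
    o,d=ray(c,u,v); return o+d*(z-o[2])/d[2]
def proj(c,X):
    p=c["R"]@np.array(X)+c["t"]; b=p[:2]/p[2]; b=b*(1+c["k1"]*(b@b)); return b*c["f"]+[c["cx"],c["cy"]]
def two(c1,p1,c2,p2):
    o1,d1=ray(c1,*p1);o2,d2=ray(c2,*p2)
    s=np.linalg.lstsq(np.c_[d1,-d2],o2-o1,rcond=None)[0]
    a=o1+d1*s[0];b=o2+d2*s[1]; return (a+b)/2,np.linalg.norm(a-b)
def save(c,n): cv2.imwrite(f"pics/{n}.png",c["img"][:,:,::-1])
E
python3 - <<'E'
from h import *
for n in("scene","top"):
    c=cam(n); save(c,n); print(n,c["f"],c["cx"],c["cy"],c["k1"],-c["R"].T@c["t"],c["R"][2])
print(bot.read_state())
E
```

```text
pics
scene 519.6785575156063 325.8778050048509 199.89032678172785 0.03567306491501838 [ 0.26703748 -0.81143539  0.73329529] [ 0.3412592  0.7294901 -0.5927785]
top 410.741232724224 319.05241091602323 190.87464840049577 -0.006721637262560094 [ 0.53231726 -0.02832426  1.07854462] [ 1.01360485e-01  5.62851927e-04 -9.94849604e-01]
{'time': 0.1, 'q': array([ 1.27908478e+00,  2.64689948e-01,  1.60525845e+00,  1.38099493e-05,
        1.27371261e+00, -3.69003154e-02]), 'joint_vel': array([-0.00025653, -0.00126159, -0.00283058, -0.00048126,  0.00146876,
       -0.00053754]), 'joint_torque': array([ 1.23120581e-04, -5.16702461e+01, -3.68591881e+01, -9.88206466e-05,
        6.12196309e-03, -3.75627678e-06]), 'tool_pos': array([0.17005122, 0.6529022 , 0.40346664]), 'tcp_rot': array([-0.39913606, -3.11577874,  0.00320147]), 'wrist_force': array([0.34632833, 0.38933338, 0.3947659 ]), 'torque': array([0.01259011, 0.05202557, 0.00285527]), 'grip_force': 0.0, 'width': 1.0010942721821738}
```

View pics/scene.png

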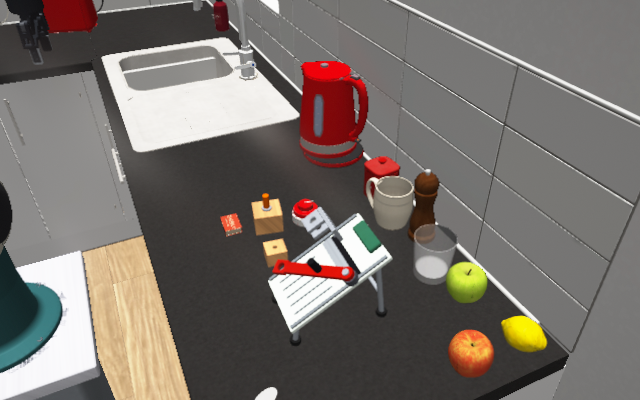

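View pics/top.png

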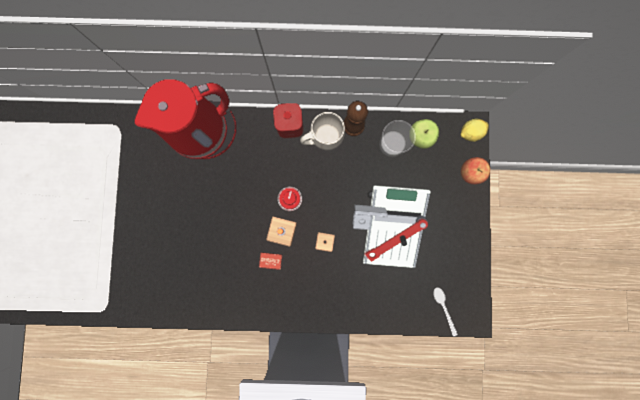

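The scene view shows the slicer at about (330,270), with the pin rest at (267,215) and its timer and matchbox. In the top view, the slicer is at (395,228), the guard hinge at (423,226), its free end at (372,256), the fork at (366,217) and the pin at (281,232). I'll zoom in.

```bash
python3 - <<'E'
from h import *
t=cv2.imread("pics/top.png");s=cv2.imread("pics/scene.png")
a=cv2.resize(t[180:275,345:440],(400,400),interpolation=cv2.INTER_CUBIC)
b=cv2.resize(s[190:310,250:400],(400,320),interpolation=cv2.INTER_CUBIC)
d=cv2.resize(t[180:275,255:350],(400,280*400//280),interpolation=cv2.INTER_CUBIC)
o=np.zeros((600,800,3),np.uint8); o[:400,:400]=a; o[:320,400:]=b
o[320:600,400:]=cv2.resize(t[205:275,255:355],(400,280),interpolation=cv2.INTER_CUBIC)
o[400:,:400]=cv2.resize(s[185:235,260:360],(400,200),interpolation=cv2.INTER_CUBIC)
cv2.imwrite("pics/crop1.png",o)
E
```

```text
(no output)
```

View pics/crop1.png

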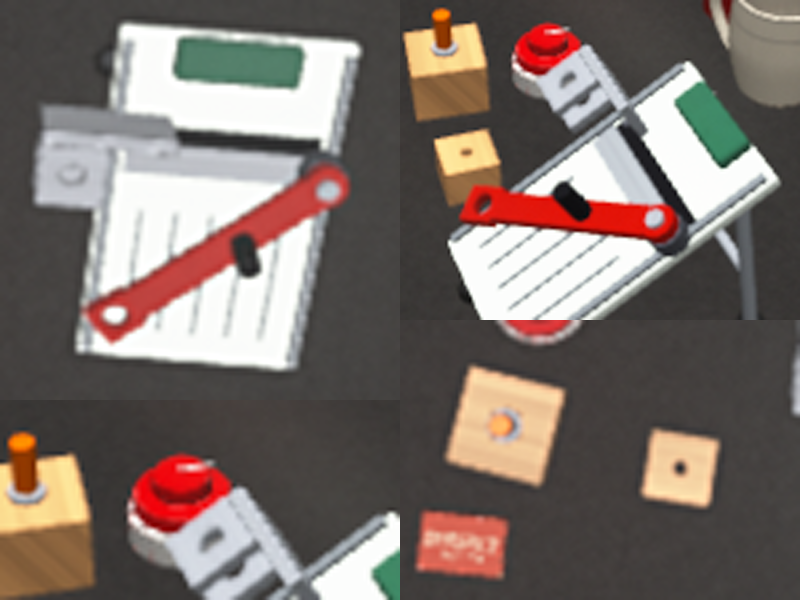

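The crops show the fork hole at top (361.9,221.3) and scene (313.7,220.7). The hinge cap is at top (423.1,225.1) and scene (345.2,271.4). The bar hole is at top (372.1,254.6) and scene (281.5,266.9), and the pin is at top (280.5,231.2) and scene (265.5,195).

```bash
python3 - <<'E'
from h import *
t=cam("top");s=cam("scene")
P={}
for n,a,b in [("fork",(361.9,221.3),(313.7,220.7)),("hinge",(423.1,225.1),(345.2,271.4)),("ghole",(372.1,254.6),(281.5,266.9)),("post",(404.4,243.6),(311,261)),("pinhead",(280.5,231.2),(265.5,195))]:
    P[n],g=two(t,a,s,b); print(n,P[n].round(4),"gap",round(g,4))
print("fork@.142",onz(t,361.9,221.3,.142),onz(s,313.7,220.7,.142))
print("hinge@.134",onz(t,423.1,225.1,.134),onz(s,345.2,271.4,.134))
print("pin@.082",onz(t,280.5,231.2,.082),onz(s,265.5,195,.082))
# rest top corners via colour mask at z=.046
hsv=cv2.cvtColor(t["img"],cv2.COLOR_RGB2HSV)
m=cv2.inRange(hsv,(8,50,120),(28,200,255)); m[:,:250]=0;m[:205]=0;m[250:]=0;m[:,345:]=0
m=cv2.morphologyEx(m,cv2.MORPH_CLOSE,np.ones((9,9)))
for c in cv2.findContours(m,cv2.RETR_EXTERNAL,2)[0]:
    r=cv2.minAreaRect(c)
    if r[1][0]>8:
        q=np.array([onz(t,*p,.046) for p in cv2.boxPoints(r)]); print(r,q[:,:2].round(3).tolist(),q.mean(0),[np.linalg.norm(q[i]-q[i-1]).round(3) for i in range(4)])
v=P["fork"]-P["hinge"];print("dist",np.linalg.norm(v),"dz",v[2],"yaw",np.degrees(np.arctan2(-v[0],v[1])))
w=P["ghole"]-P["hinge"];print(np.linalg.norm(w))
print(Ro.from_rotvec(bot.read_state()["tcp_rot"]).as_matrix().round(3))
E
```

```text
fork [ 0.5614 -0.1277  0.1385] gap 0.001
hinge [ 0.5556 -0.2679  0.1357] gap 0.001
ghole [ 0.4833 -0.1592  0.0822] gap 0.0005
post [ 0.5131 -0.2248  0.1396] gap 0.0003
pinhead [0.5333 0.0627 0.0818] gap 0.0003
fork@.142 [ 0.56083063 -0.12714298  0.142     ] [ 0.56012949 -0.13187006  0.142     ]
hinge@.134 [ 0.55616111 -0.2685663   0.134     ] [ 0.55597856 -0.26623997  0.134     ]
pin@.082 [0.53348028 0.06263873 0.082     ] [0.5330801  0.06245962 0.082     ]
((324.5675964355469, 241.59458923339844), (17.426292419433594, 17.426292419433594), 9.462322235107422) [[0.492, -0.02], [0.535, -0.026], [0.529, -0.07], [0.486, -0.063]] [ 0.51074266 -0.04494315  0.046     ] [np.float64(0.043), np.float64(0.043), np.float64(0.044), np.float64(0.043)]
((280.8195495605469, 231.0518798828125), (25.186521530151367, 25.186521530151367), 14.931418418884277) [[0.511, 0.103], [0.572, 0.089], [0.557, 0.027], [0.496, 0.042]] [0.53400703 0.06514283 0.046     ] [np.float64(0.063), np.float64(0.063), np.float64(0.063), np.float64(0.063)]
dist 0.1403876705081986 dz 0.0027625529224637457 yaw -2.348280239242928
0.1411691498451241
[[-0.968  0.252 -0.   ]
 [ 0.252  0.968 -0.001]
 [ 0.    -0.001 -1.   ]]
```

```bash
cat >> h.py <<'E'
PSI=np.radians(-4.0); F0=np.array([.5608,-.1285,.142])
def forkR(psi=None):
    psi=PSI if psi is None else psi
    return Ro.from_euler("z",psi).as_matrix()@np.array([[np.cos(np.pi/6),0,-.5],[0,1,0],[.5,0,np.cos(np.pi/6)]])
FLIP=np.diag([-1,1,-1.])
def togo(R,grasp):
    """print rotation (tool axes, deg), then shift in the target tool axes (mm) to bring the grasp point to grasp"""
    s=bot.read_state(); C=Ro.from_rotvec(s["tcp_rot"]).as_matrix()
    tcp=np.array(grasp)-R[:,2]*bot.hold_point_z
    print("t",round(s["time"],2),"turn",np.degrees(Ro.from_matrix(C.T@R).as_rotvec()).round(2),"shift(after turn)",((R.T@(tcp-s["tool_pos"]))*1e3).round(1),"shift(now axes)",((C.T@(tcp-s["tool_pos"]))*1e3).round(1),"tcp",tcp.round(3))
def gp_in(R,O):
    s=bot.read_state(); C=Ro.from_rotvec(s["tcp_rot"]).as_matrix()
    return R.T@(s["tool_pos"]+C[:,2]*bot.hold_point_z-O)
E
python3 - <<'E'
from h import *
R=forkR()
print("hover vertical"); togo(FLIP,[.45,.02,.28])
print("fork pre"); togo(R@FLIP,F0+R@[-75,-98,60*1.]@np.eye(3)*1e-3 if 0 else F0+R@(np.array([-75,-98,60])*1e-3))
E
```

```text
hover vertical
t 0.2 turn [-8.00e-02 -1.00e-02 -1.46e+01] shift(after turn) [-279.9 -633.   -30.9] shift(now axes) [-430.4 -542.   -30.1] tcp [0.45  0.02  0.435]
fork pre
t 0.2 turn [ -2.86 -29.92 -10.34] shift(after turn) [-178.9 -850.3  234.2] shift(now axes) [-423.8 -785.6  114.5] tcp [ 0.382 -0.214  0.29 ]
```

```bash
python3 -m jog '[{"az":-4.87},{"az":-4.87},{"az":-4.87},{"dx":-35,"dy":-20},{"dx":-35,"dy":-20},{"dx":-35,"dy":-20},{"dx":-35,"dy":-20},{"dx":-35,"dy":-20},{"dx":-35,"dy":-20},{"dx":-35,"dy":-20},{"dx":-35,"dy":-20},{"dy":-38},{"dy":-38},{"dy":-38},{"dy":-38},{"dy":-38},{"dy":-38},{"dy":-38}]' 0 40 && python3 -m jog '[{"dy":-38},{"dy":-38},{"dy":-38},{"dy":-38},{"dy":-38},{},{}]'
python3 - <<'E'
from h import *
c=cam("wrist"); save(c,"w1"); s=bot.read_state();print(s["q"].round(3),s["width"])
R=forkR(); togo(R@FLIP,F0+R@(np.array([-75,-98,60])*1e-3))
for X in [F0,F0+R@[0,-.14,-.0095],[.5333,.0627,.082],[.534,.0645,.046]]: print(proj(c,X).round(1))
E
```

```text
[ 1.279  0.264  1.605 -0.     1.274 -0.037] 0.9967039686765279
t 0.25 turn [ -2.84 -29.92 -10.34] shift(after turn) [-178.7 -850.4  234.4] shift(now axes) [-423.8 -785.7  114.5] tcp [ 0.382 -0.214  0.29 ]
[-51.1 509.4]
[-91.5 497.6]
[ 43.2 464.5]
[ 59.4 444. ]invalid input
```

View pics/w1.png

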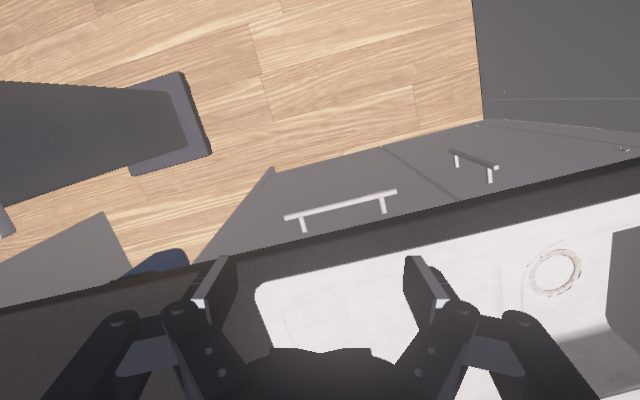

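The wrist view shows the open pads at about (215,285) and (430,285), with the sink and floor beyond them. The move was refused as invalid input, so I'll find out why.

```bash
python3 -m jog '[{"az":-4.87},{"az":-4.87},{"az":-4.87},{"dx":-35,"dy":-20}]' 0 40 ; python3 -c "
from workcell import bot;s=bot.read_state();print(s['time'],s['width'])"
```

```text
0.25 0.9967039686765279invalid input
```

```bash
python3 -m jog '[{"dx":0,"dy":0,"dz":0,"ax":0,"ay":0,"az":-4.87}]'; echo; python3 -m jog '[{"az":-4.87}]'
```

```text
time: 0.33
tool_pos: [0.1701, 0.6531, 0.4043]
tcp_rot: [-0.265, -3.13, 0.001]
wrist_force: [-0.3, -0.5, -0.5]
width: 1.005
grip_force: 0.0
invalid input
```

```bash
python3 -m jog '[{"dx":-2,"dy":0,"dz":0,"ax":0,"ay":0,"az":0}]' 0.0 40; echo;  python3 -m jog '[{"dx":-2,"dy":0,"dz":0,"ax":0,"ay":0,"az":0}]' 0
```

```text
time: 0.42
tool_pos: [0.1719, 0.6528, 0.4044]
tcp_rot: [-0.263, -3.13, 0.001]
wrist_force: [0.1, -0.4, 0.6]
width: 0.882
grip_force: 0.0

time: 0.5
tool_pos: [0.1742, 0.6525, 0.4045]
tcp_rot: [-0.269, -3.13, 0.0]
wrist_force: [-0.7, 1.3, -0.3]
width: 0.746
grip_force: 0.0
```

Every row needs all six keys.

```bash
python3 -m jog '[{"dx":0,"dy":0,"dz":0,"ax":0,"ay":0,"az":-4.8},{"dx":0,"dy":0,"dz":0,"ax":0,"ay":0,"az":-4.8},{"dx":-35,"dy":-20,"dz":0,"ax":0,"ay":0,"az":0},{"dx":-35,"dy":-20,"dz":0,"ax":0,"ay":0,"az":0},{"dx":-35,"dy":-20,"dz":0,"ax":0,"ay":0,"az":0},{"dx":-35,"dy":-20,"dz":0,"ax":0,"ay":0,"az":0},{"dx":-35,"dy":-20,"dz":0,"ax":0,"ay":0,"az":0},{"dx":-35,"dy":-20,"dz":0,"ax":0,"ay":0,"az":0},{"dx":-35,"dy":-20,"dz":0,"ax":0,"ay":0,"az":0},{"dx":-30,"dy":-20,"dz":0,"ax":0,"ay":0,"az":0},{"dx":0,"dy":-38,"dz":0,"ax":0,"ay":0,"az":0},{"dx":0,"dy":-38,"dz":0,"ax":0,"ay":0,"az":0},{"dx":0,"dy":-38,"dz":0,"ax":0,"ay":0,"az":0},{"dx":0,"dy":-38,"dz":0,"ax":0,"ay":0,"az":0},{"dx":0,"dy":-38,"dz":0,"ax":0,"ay":0,"az":0},{"dx":0,"dy":-38,"dz":0,"ax":0,"ay":0,"az":0},{"dx":0,"dy":-38,"dz":0,"ax":0,"ay":0,"az":0},{"dx":0,"dy":-38,"dz":0,"ax":0,"ay":0,"az":0},{"dx":0,"dy":-38,"dz":0,"ax":0,"ay":0,"az":0},{"dx":0,"dy":-38,"dz":0,"ax":0,"ay":0,"az":0}]' && python3 -m jog '[{"dx":0,"dy":-38,"dz":0,"ax":0,"ay":0,"az":0},{"dx":0,"dy":-38,"dz":0,"ax":0,"ay":0,"az":0},{"dx":0,"dy":0,"dz":0,"ax":0,"ay":0,"az":0}]'
python3 - <<'E'
from h import *
s=bot.read_state();print(s["q"].round(3))
R=forkR(); togo(R@FLIP,F0+R@(np.array([-75,-98,60])*1e-3))
E
```

```text
time: 2.17
tool_pos: [0.4474, 0.1101, 0.405]
tcp_rot: [0.006, 3.141, -0.0]
wrist_force: [1.2, 0.4, 0.6]
width: -0.002
grip_force: 0.0
time: 2.42
tool_pos: [0.4474, 0.0306, 0.405]
tcp_rot: [0.016, 3.141, -0.005]
wrist_force: [-0.2, -0.3, -0.2]
width: -0.006
grip_force: 0.0
[ 0.014 -0.177  2.063 -0.004  1.256 -1.545]
t 2.42 turn [  0.7  -29.94   3.39] shift(after turn) [  98.9 -248.8   75.2] shift(now axes) [  62.9 -245.1  115.3] tcp [ 0.382 -0.214  0.29 ]
```

```bash
python3 -m jog '[{"dx":0,"dy":0,"dz":0,"ax":0.14,"ay":-6,"az":0.68},{"dx":0,"dy":0,"dz":0,"ax":0.14,"ay":-6,"az":0.68},{"dx":0,"dy":0,"dz":0,"ax":0.14,"ay":-6,"az":0.68},{"dx":0,"dy":0,"dz":0,"ax":0.14,"ay":-6,"az":0.68},{"dx":0,"dy":0,"dz":0,"ax":0.14,"ay":-6,"az":0.68},{"dx":12,"dy":-31,"dz":0,"ax":0,"ay":0,"az":0},{"dx":12,"dy":-31,"dz":0,"ax":0,"ay":0,"az":0},{"dx":12,"dy":-31,"dz":0,"ax":0,"ay":0,"az":0},{"dx":12,"dy":-31,"dz":0,"ax":0,"ay":0,"az":0},{"dx":12,"dy":-31,"dz":0,"ax":0,"ay":0,"az":0},{"dx":12,"dy":-31,"dz":0,"ax":0,"ay":0,"az":0},{"dx":12,"dy":-31,"dz":0,"ax":0,"ay":0,"az":0},{"dx":12,"dy":-31,"dz":0,"ax":0,"ay":0,"az":0},{"dx":0,"dy":0,"dz":25,"ax":0,"ay":0,"az":0},{"dx":0,"dy":0,"dz":25,"ax":0,"ay":0,"az":0},{"dx":0,"dy":0,"dz":25,"ax":0,"ay":0,"az":0},{"dx":0,"dy":0,"dz":0,"ax":0,"ay":0,"az":0}]'
python3 - <<'E'
from h import *
c=cam("wrist"); save(c,"w2"); s=bot.read_state();print(s["q"].round(3))
R=forkR(); togo(R@FLIP,F0+R@(np.array([-75,-98,60])*1e-3)); print((gp_in(R,F0)*1e3).round(1))
for X in [[0,0,0],[0,-140,-9.5],[-37.4,-99.7,20.5]]: print(proj(c,F0+R@(np.array(X)*1e-3)).round(1))
E
```

```text
time: 3.83
tool_pos: [0.3861, -0.2079, 0.2867]
tcp_rot: [0.087, 2.623, -0.011]
wrist_force: [-0.1, 1.6, -0.1]
width: -0.003
grip_force: 0.0
[-0.665 -0.218  2.37   0.517  0.618 -2.54 ]
t 3.88 turn [ 0.59 -0.28  0.11] shift(after turn) [ 2.1 -6.8 -3.6] shift(now axes) [ 2.2 -6.7 -3.7] tcp [ 0.382 -0.214  0.29 ]
[-73.6 -89.6  56.4]
[436.2 319.5]
[254.2 312.9]
[303.  296.5]
```

View pics/w2.png

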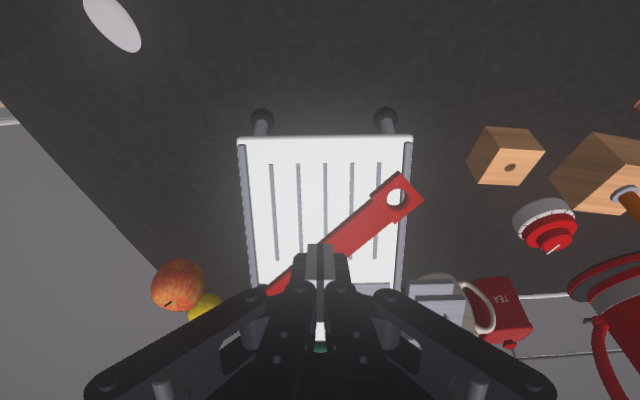

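The wrist view shows the bar hole at (397,195), the deck, and the closed fingertips at (320,250). The last joint is close to its limit here, so I'll use the equivalent half-turned grasp.

```bash
python3 -m jog '[{"dx":0,"dy":0,"dz":0,"ax":0,"ay":0,"az":7},{"dx":0,"dy":0,"dz":0,"ax":0,"ay":0,"az":7},{"dx":0,"dy":0,"dz":0,"ax":0,"ay":0,"az":7},{"dx":0,"dy":0,"dz":0,"ax":0,"ay":0,"az":7},{"dx":0,"dy":0,"dz":0,"ax":0,"ay":0,"az":7},{"dx":0,"dy":0,"dz":0,"ax":0,"ay":0,"az":7},{"dx":0,"dy":0,"dz":0,"ax":0,"ay":0,"az":7},{"dx":0,"dy":0,"dz":0,"ax":0,"ay":0,"az":7},{"dx":0,"dy":0,"dz":0,"ax":0,"ay":0,"az":7},{"dx":0,"dy":0,"dz":0,"ax":0,"ay":0,"az":7},{"dx":0,"dy":0,"dz":0,"ax":0,"ay":0,"az":7},{"dx":0,"dy":0,"dz":0,"ax":0,"ay":0,"az":7},{"dx":0,"dy":0,"dz":0,"ax":0,"ay":0,"az":7},{"dx":0,"dy":0,"dz":0,"ax":0,"ay":0,"az":7},{"dx":0,"dy":0,"dz":0,"ax":0,"ay":0,"az":7},{"dx":0,"dy":0,"dz":0,"ax":0,"ay":0,"az":7},{"dx":0,"dy":0,"dz":0,"ax":0,"ay":0,"az":7},{"dx":0,"dy":0,"dz":0,"ax":0,"ay":0,"az":7},{"dx":0,"dy":0,"dz":0,"ax":0,"ay":0,"az":7},{"dx":0,"dy":0,"dz":0,"ax":0,"ay":0,"az":7}]' >/dev/null&& python3 -m jog '[{"dx":0,"dy":0,"dz":0,"ax":0,"ay":0,"az":7},{"dx":0,"dy":0,"dz":0,"ax":0,"ay":0,"az":7},{"dx":0,"dy":0,"dz":0,"ax":0,"ay":0,"az":7},{"dx":0,"dy":0,"dz":0,"ax":0,"ay":0,"az":7},{"dx":0,"dy":0,"dz":0,"ax":0,"ay":0,"az":7},{"dx":0,"dy":0,"dz":0,"ax":0,"ay":0,"az":5},{"dx":0,"dy":0,"dz":0,"ax":0,"ay":0,"az":0}]'
sed -i 's/^FLIP=.*/FLIP=np.diag([1,-1,-1.])/' h.py
python3 - <<'E'
from h import *
s=bot.read_state();print(s["q"].round(3))
R=forkR(); togo(R@FLIP,F0+R@(np.array([-72,-98,14])*1e-3)); print((gp_in(R,F0)*1e3).round(1))
c=cam("wrist"); save(c,"w3")
E
```

```text
time: 6.13
tool_pos: [0.3871, -0.2083, 0.2927]
tcp_rot: [3.019, -0.098, 0.813]
wrist_force: [0.5, 0.9, 0.4]
width: 0.007
grip_force: 0.0
[-0.665 -0.225  2.367  0.517  0.619  0.604]
t 6.13 turn [-0.35 -0.14  0.2 ] shift(after turn) [-2.1  6.3 45.6] shift(now axes) [-2.2  6.6 45.6] tcp [ 0.408 -0.216  0.252]
[-69.5 -90.7  59.7]
```

View pics/w3.png

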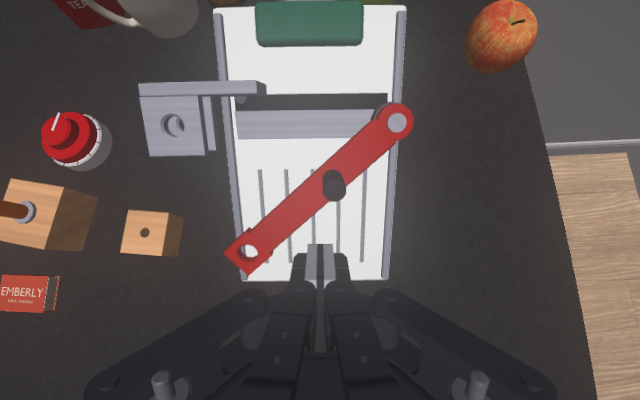

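A clear view from the half-turned pose: fork hole at (173,126), hinge cap at (397,122), post top at (333,186) and bar hole at (250,252). I'll refine the fork pose from these three views.

```bash
python3 - <<'E'
from h import *
w=cam("wrist");t=cam("top");s=cam("scene")
def tri(obs):
    A=np.zeros((3,3));b=np.zeros(3);L=[]
    for c,p in obs:
        o,d=ray(c,*p);M=np.eye(3)-np.outer(d,d);A+=M;b+=M@o;L.append((M,o))
    X=np.linalg.solve(A,b);return X,[np.linalg.norm(M@(X-o)).round(4) for M,o in L]
pts={"fork":((173,126),(361.9,221.3),(313.7,220.7)),"hinge":((397,122),(423.1,225.1),(345.2,271.4)),"gh":((250,252),(372.1,254.6),(281.5,266.9))}
P={}
for n,(a,b,d) in pts.items():
    P[n],g=tri([(w,a),(t,b),(s,d)]);print(n,P[n].round(4),g)
R=forkR()
def onpl(c,p,z):
    o,d=ray(c,*p);n=R[:,2];return R.T@(o+d*(((F0+n*z)-o)@n)/(d@n)-F0)*1e3
for n,z in (("fork",0),("hinge",-.008),("gh",-.0095)): print(n,"fork frame wrist",onpl(w,pts[n][0],z).round(1),"top",onpl(t,pts[n][1],z).round(1),"scene",onpl(s,pts[n][2],z).round(1))
print("pin wrist? pinned")
g=P["gh"]-P["hinge"]; l=R.T@g; print("q",np.arctan2(-l[0],l[1]),l)
E
```

```text
fork [ 0.5614 -0.127   0.1391] [np.float64(0.0014), np.float64(0.0006), np.float64(0.0011)]
hinge [ 0.5561 -0.2676  0.1358] [np.float64(0.001), np.float64(0.0005), np.float64(0.0009)]
gh [ 0.4833 -0.1595  0.0822] [np.float64(0.0005), np.float64(0.0003), np.float64(0.0005)]
fork fork frame wrist [-0.6  1.7 -0. ] top [-0.1  1.4  0. ] scene [-0.4 -3.2 -0. ]
hinge fork frame wrist [   2.1 -138.5   -8. ] top [   1.2 -139.6   -8. ] scene [   0.3 -138.9   -8. ]
gh fork frame wrist [-92.3 -38.2  -9.5] top [-91.8 -35.3  -9.5] scene [-94.  -40.7  -9.5]
pin wrist? pinned
q 0.7530140157400482 [-0.0962518   0.10269683 -0.00636283]
```

```bash
sed -i 's/^PSI=.*/PSI=np.radians(-3.4); F0=np.array([.5606,-.1278,.142])/' h.py
python3 -m jog '[{"dx":-4,"dy":6,"dz":6,"ax":0,"ay":0,"az":0},{"dx":0,"dy":0,"dz":10,"ax":0,"ay":0,"az":0},{"dx":0,"dy":0,"dz":10,"ax":0,"ay":0,"az":0},{"dx":0,"dy":0,"dz":10,"ax":0,"ay":0,"az":0},{"dx":0,"dy":0,"dz":9,"ax":0,"ay":0,"az":0},{"dx":0,"dy":0,"dz":0,"ax":0,"ay":0,"az":0}]'
python3 - <<'E'
from h import *
R=forkR(); togo(R@FLIP,F0+R@(np.array([-18,-85,14])*1e-3)); print((gp_in(R,F0)*1e3).round(1))
E
```

```text
time: 6.83
tool_pos: [0.4055, -0.2147, 0.2475]
tcp_rot: [3.025, -0.095, 0.805]
wrist_force: [-0.9, -0.3, -0.1]
width: -0.001
grip_force: 0.0
t 6.83 turn [-0.24  0.19 -0.25] shift(after turn) [ 58.9 -11.   -2.5] shift(now axes) [ 58.8 -11.2  -2.7] tcp [ 0.456 -0.207  0.279]
[-77.4 -95.3  11.5]
```

```bash
python3 -m jog '[{"dx":7,"dy":3,"dz":-2,"ax":0,"ay":0,"az":0},{"dx":7,"dy":0,"dz":0,"ax":0,"ay":0,"az":0},{"dx":7,"dy":-2,"dz":0,"ax":0,"ay":0,"az":0},{"dx":7,"dy":-3,"dz":0,"ax":0,"ay":0,"az":0},{"dx":7,"dy":-3,"dz":0,"ax":0,"ay":0,"az":0},{"dx":7,"dy":-3,"dz":0,"ax":0,"ay":0,"az":0},{"dx":6,"dy":-2,"dz":0,"ax":0,"ay":0,"az":0},{"dx":0,"dy":0,"dz":0,"ax":0,"ay":0,"az":0}]'
python3 - <<'E'
from h import *
R=forkR(); print((gp_in(R,F0)*1e3).round(1), R.T@bot.read_state()["wrist_force"])
E
python3 -m jog '[{"dx":4,"dy":-1,"dz":0,"ax":0,"ay":0,"az":0},{"dx":3,"dy":0,"dz":0,"ax":0,"ay":0,"az":0},{"dx":3,"dy":0,"dz":0,"ax":0,"ay":0,"az":0},{"dx":0,"dy":0,"dz":0,"ax":0,"ay":0,"az":0}]'
python3 - <<'E'
from h import *
R=forkR(); print((gp_in(R,F0)*1e3).round(1), R.T@bot.read_state()["wrist_force"])
c=cam("wrist"); save(c,"w4")
E
```

```text
time: 7.5
tool_pos: [0.4466, -0.2067, 0.2754]
tcp_rot: [3.024, -0.092, 0.807]
wrist_force: [-2.6, 2.8, -2.5]
width: 0.002
grip_force: 1.9
[-28.2 -84.8  15.4] [-3.65828977  2.62228064 -0.79533319]
time: 7.83
tool_pos: [0.455, -0.207, 0.2802]
tcp_rot: [3.023, -0.094, 0.807]
wrist_force: [-4.9, 2.9, -2.2]
width: -0.003
grip_force: 2.4
[-18.4 -84.8  15.3] [-5.48738919  2.61397724  0.66056564]
```

View pics/w4.png

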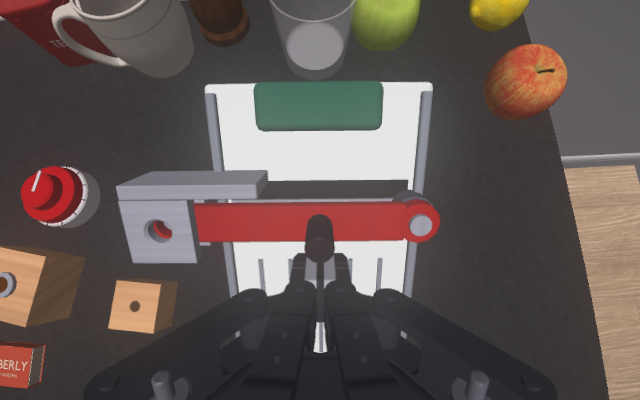

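The bar is nearly closed, with red still visible in the fork hole at (159,230). I'll push gently against the stop.

```bash
for i in 1; do python3 -m jog '[{"dx":2,"dy":0,"dz":0,"ax":0,"ay":0,"az":0},{"dx":1.5,"dy":0,"dz":0,"ax":0,"ay":0,"az":0},{"dx":0,"dy":0,"dz":0,"ax":0,"ay":0,"az":0},{"dx":0,"dy":0,"dz":0,"ax":0,"ay":0,"az":0}]'; done
python3 - <<'E'
from h import *
R=forkR(); print((gp_in(R,F0)*1e3).round(1), R.T@bot.read_state()["wrist_force"])
E
python3 -m jog '[{"dx":1.5,"dy":0,"dz":0,"ax":0,"ay":0,"az":0},{"dx":0,"dy":0,"dz":0,"ax":0,"ay":0,"az":0},{"dx":0,"dy":0,"dz":0,"ax":0,"ay":0,"az":0}]'
python3 - <<'E'
from h import *
R=forkR(); print((gp_in(R,F0)*1e3).round(1), R.T@bot.read_state()["wrist_force"])
c=cam("wrist"); save(c,"w5")
cv2.imwrite("pics/w5c.png",cv2.resize(c["img"][150:290,90:450,::-1],None,fx=2,fy=2,interpolation=cv2.INTER_CUBIC))
E
```

```text
time: 8.22
tool_pos: [0.456, -0.2072, 0.2803]
tcp_rot: [3.026, -0.094, 0.8]
wrist_force: [-15.9, 1.4, 0.4]
width: 0.005
grip_force: 6.7
[-18.2 -84.8  14.9] [-13.58500672   0.41058319   8.3588064 ]
time: 8.47
tool_pos: [0.4565, -0.2072, 0.2803]
tcp_rot: [3.027, -0.093, 0.797]
wrist_force: [-20.2, 0.3, 1.7]
width: 0.005
grip_force: 8.6
[-18.1 -84.7  14.7] [-16.62785509  -0.94158281  11.61137697]
```

View pics/w5c.png

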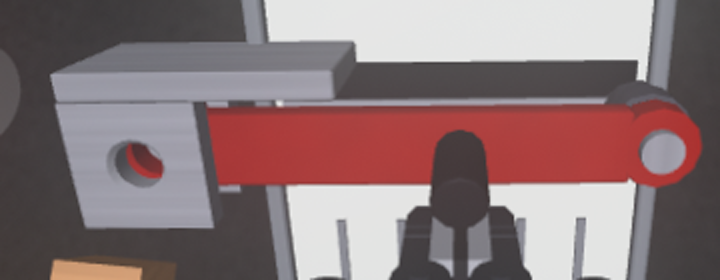

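The bar is against its stop: force rises without motion, and the fork hole is at (158.5,231.5) in the full picture. Next I'll back off, lift and go to the pin.

```bash
python3 - <<'E'
from h import *
w=cam("wrist");R=forkR();n=R[:,2]
for p,z in (((158.5,231.5),0),((421,226),-.008)):
    o,d=ray(w,*p);print("on plane, fork frame",(R.T@(o+d*((F0+n*z-o)@n)/(d@n)-F0)*1e3).round(1))
E
python3 -m jog '[{"dx":-10,"dy":0,"dz":0,"ax":0,"ay":0,"az":0},{"dx":-10,"dy":0,"dz":0,"ax":0,"ay":0,"az":0},{"dx":0,"dy":0,"dz":-35,"ax":0,"ay":0,"az":0},{"dx":0,"dy":0,"dz":-35,"ax":0,"ay":0,"az":0},{"dx":0,"dy":0,"dz":-35,"ax":0,"ay":0,"az":0},{"dx":0,"dy":0,"dz":0,"ax":0,"ay":-6,"az":0},{"dx":0,"dy":0,"dz":0,"ax":0,"ay":-6,"az":0},{"dx":0,"dy":0,"dz":0,"ax":0,"ay":-6,"az":0},{"dx":0,"dy":0,"dz":0,"ax":0,"ay":-6,"az":0},{"dx":0,"dy":0,"dz":0,"ax":0,"ay":-6,"az":0},{"dx":0,"dy":0,"dz":0,"ax":0,"ay":0,"az":0}]' 0.6
python3 - <<'E'
from h import *
togo(FLIP,[.5335,.0627,.14]); s=bot.read_state(); print(s["q"].round(2))
E
```

```text
on plane, fork frame [ 0.8  0.6 -0. ]
on plane, fork frame [   0.4 -139.4   -8. ]
time: 9.48
tool_pos: [0.3915, -0.2045, 0.3655]
tcp_rot: [-3.138, 0.096, -0.002]
wrist_force: [0.7, 0.6, 0.5]
width: 0.602
grip_force: 0.0
t 9.48 turn [-0.11 -0.06 -3.51] shift(after turn) [ 142.  -267.2   70.8] shift(now axes) [ 125.3 -275.2   71.5] tcp [0.534 0.063 0.295]
[-0.54 -0.16  2.12  0.    1.18  1.09]
```

```bash
python3 -m jog '[{"dx":0,"dy":0,"dz":0,"ax":0,"ay":0,"az":-3.5},{"dx":20,"dy":-38,"dz":0,"ax":0,"ay":0,"az":0},{"dx":20,"dy":-38,"dz":0,"ax":0,"ay":0,"az":0},{"dx":20,"dy":-38,"dz":0,"ax":0,"ay":0,"az":0},{"dx":20,"dy":-38,"dz":0,"ax":0,"ay":0,"az":0},{"dx":20,"dy":-38,"dz":0,"ax":0,"ay":0,"az":0},{"dx":20,"dy":-38,"dz":0,"ax":0,"ay":0,"az":0},{"dx":22,"dy":-38,"dz":0,"ax":0,"ay":0,"az":0},{"dx":0,"dy":0,"dz":20,"ax":0,"ay":0,"az":0},{"dx":0,"dy":0,"dz":20,"ax":0,"ay":0,"az":0},{"dx":0,"dy":0,"dz":20,"ax":0,"ay":0,"az":0},{"dx":0,"dy":0,"dz":0,"ax":0,"ay":0,"az":0}]'
python3 - <<'E'
from h import *
togo(FLIP,[.5335,.0627,.14]); togo(FLIP,[.5335,.0627,.072]); s=bot.read_state(); print(s["q"].round(2))
c=cam("wrist"); save(c,"w6")
print(proj(c,[.5335,.0627,.082]),proj(c,[.5335,.0627,.05]))
m=cv2.inRange(cv2.cvtColor(c["img"],cv2.COLOR_RGB2HSV),(5,190,120),(20,255,255))
for k in cv2.findContours(m,0,2)[0]:
    if cv2.contourArea(k)>80: print(cv2.boundingRect(k),cv2.minEnclosingCircle(k))
E
```

```text
time: 10.48
tool_pos: [0.526, 0.0539, 0.3013]
tcp_rot: [-3.136, 0.001, 0.005]
wrist_force: [0.1, -0.3, -1.1]
width: 0.604
grip_force: 0.0
t 10.48 turn [-0.3   0.17 -0.02] shift(after turn) [ 7.5 -8.8  6.6] shift(now axes) [ 7.5 -8.8  6.7] tcp [0.534 0.063 0.295]
t 10.48 turn [-0.3   0.17 -0.02] shift(after turn) [ 7.5 -8.8 74.6] shift(now axes) [ 7.7 -8.4 74.7] tcp [0.534 0.063 0.227]
[0.05 0.08 2.02 0.01 1.05 1.62]
[309.36309333 216.00709927] [310.93137307 201.26213949]
```

View pics/w6.png

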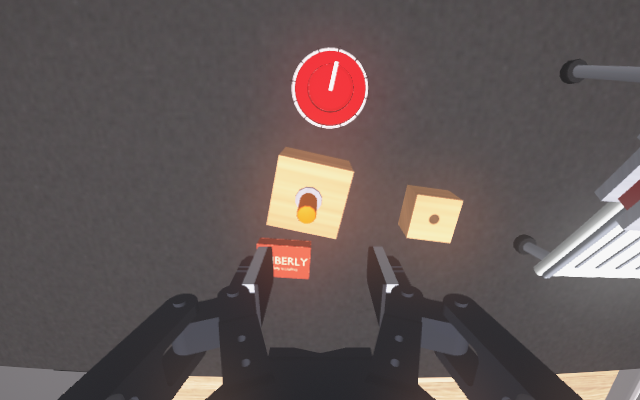

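The pin's head is at (306,214), about 2 mm to +y of my prediction, matching the rest's centre. The aim point becomes (0.5345, 0.0645).

```bash
python3 -m jog '[{"dx":8.5,"dy":-10.5,"dz":0,"ax":-0.3,"ay":0.15,"az":0},{"dx":0,"dy":0,"dz":20,"ax":0,"ay":0,"az":0},{"dx":0,"dy":0,"dz":20,"ax":0,"ay":0,"az":0},{"dx":0,"dy":0,"dz":18,"ax":0,"ay":0,"az":0},{"dx":0,"dy":0,"dz":16,"ax":0,"ay":0,"az":0},{"dx":0,"dy":0,"dz":0,"ax":0,"ay":0,"az":0},{"dx":0,"dy":0,"dz":0,"ax":0,"ay":0,"az":0}]'
python3 - <<'E'
from h import *
togo(FLIP,[.5345,.0645,.072])
E
```

```text
time: 11.12
tool_pos: [0.537, 0.0641, 0.232]
tcp_rot: [3.14, -0.002, 0.007]
wrist_force: [0.8, 0.1, 0.8]
width: 0.599
grip_force: 0.0
t 11.12 turn [ 0.07 -0.27 -0.09] shift(after turn) [-2.5 -0.4  5.3] shift(now axes) [-2.6 -0.4  5.3] tcp [0.534 0.064 0.227]
```

```bash
python3 -m jog '[{"dx":-2,"dy":0,"dz":4,"ax":0,"ay":0,"az":0},{"dx":0,"dy":0,"dz":0,"ax":0,"ay":0,"az":0}]' && python3 -m jog '[{"dx":0,"dy":0,"dz":0,"ax":0,"ay":0,"az":0},{"dx":0,"dy":0,"dz":0,"ax":0,"ay":0,"az":0},{"dx":0,"dy":0,"dz":0,"ax":0,"ay":0,"az":0},{"dx":0,"dy":0,"dz":0,"ax":0,"ay":0,"az":0},{"dx":0,"dy":0,"dz":0,"ax":0,"ay":0,"az":0},{"dx":0,"dy":0,"dz":0,"ax":0,"ay":0,"az":0},{"dx":0,"dy":0,"dz":0,"ax":0,"ay":0,"az":0},{"dx":0,"dy":0,"dz":0,"ax":0,"ay":0,"az":0}]' 0.0 70
```

```text
time: 11.28
tool_pos: [0.5349, 0.064, 0.2285]
tcp_rot: [3.14, -0.002, 0.009]
wrist_force: [0.6, -0.2, 0.4]
width: 0.599
grip_force: 0.0
time: 11.95
tool_pos: [0.5347, 0.0639, 0.228]
tcp_rot: [3.14, -0.002, 0.007]
wrist_force: [-0.6, -0.6, 6.3]
width: 0.135
grip_force: 68.2
```

```bash
python3 -m jog '[{"dx":0,"dy":0,"dz":-8,"ax":0,"ay":0,"az":0},{"dx":0,"dy":0,"dz":-15,"ax":0,"ay":0,"az":0},{"dx":0,"dy":0,"dz":-20,"ax":0,"ay":0,"az":0},{"dx":0,"dy":0,"dz":-25,"ax":0,"ay":0,"az":0},{"dx":0,"dy":0,"dz":-25,"ax":0,"ay":0,"az":0},{"dx":0,"dy":0,"dz":-30,"ax":0,"ay":0,"az":0},{"dx":0,"dy":0,"dz":-30,"ax":0,"ay":0,"az":0},{"dx":0,"dy":0,"dz":0,"ax":0,"ay":0,"az":0},{"dx":0,"dy":0,"dz":0,"ax":0,"ay":0,"az":0},{"dx":0,"dy":0,"dz":0,"ax":0,"ay":0,"az":0}]'
python3 - <<'E'
from h import *
c=cam("wrist"); cv2.imwrite("pics/w7.png",cv2.resize(c["img"][170:370,200:440,::-1],None,fx=3,fy=3))
s=bot.read_state(); C=Ro.from_rotvec(s["tcp_rot"]).as_matrix()
for z in (.155,.155+.027,.155+.067): print(z,proj(c,s["tool_pos"]+C[:,2]*z).round(1))
R=forkR(); togo(R@FLIP,F0+R@(np.array([.8,.5,27+70])*1e-3))
E
```

```text
time: 12.78
tool_pos: [0.5333, 0.0641, 0.3796]
tcp_rot: [3.14, -0.001, 0.003]
wrist_force: [-0.7, -0.1, -1.0]
width: 0.14
grip_force: 68.3
0.155 [320.8 278.7]
0.182 [320.6 252.6]
0.222 [320.5 225.7]
t 12.83 turn [-0.77 29.97  3.29] shift(after turn) [-83.8 189.4 -27.3] shift(now axes) [-97.1 184.1  18.6] tcp [ 0.436 -0.12   0.36 ]
```

View pics/w7.png

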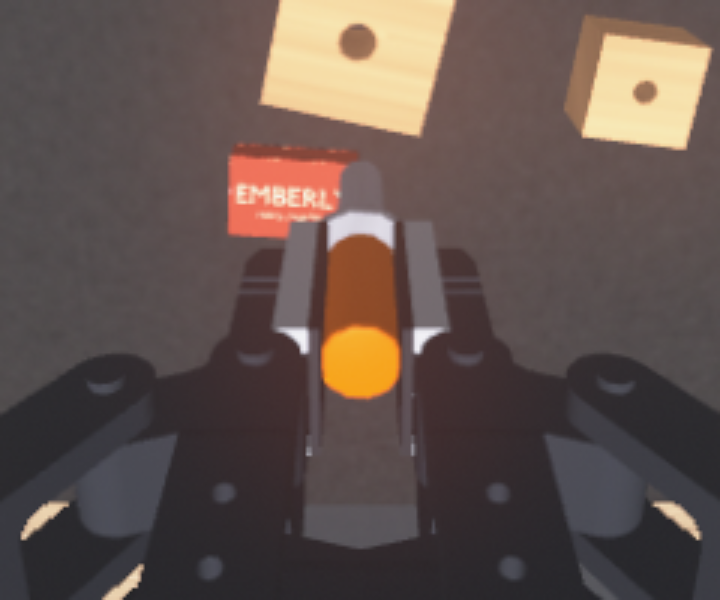

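The pin is held straight, with its tip at the predicted pixel (320,225) and its head at (320,291). I'll carry it to above the fork hole.

```bash
python3 -m jog '[{"dx":0,"dy":0,"dz":-25,"ax":-0.15,"ay":6,"az":0.66},{"dx":0,"dy":0,"dz":0,"ax":-0.15,"ay":6,"az":0.66},{"dx":0,"dy":0,"dz":0,"ax":-0.15,"ay":6,"az":0.66},{"dx":0,"dy":0,"dz":0,"ax":-0.15,"ay":6,"az":0.66},{"dx":0,"dy":0,"dz":0,"ax":-0.15,"ay":6,"az":0.66},{"dx":-14,"dy":31,"dz":0,"ax":0,"ay":0,"az":0},{"dx":-14,"dy":31,"dz":0,"ax":0,"ay":0,"az":0},{"dx":-14,"dy":31,"dz":0,"ax":0,"ay":0,"az":0},{"dx":-14,"dy":31,"dz":0,"ax":0,"ay":0,"az":0},{"dx":-14,"dy":31,"dz":0,"ax":0,"ay":0,"az":0},{"dx":-14,"dy":31,"dz":0,"ax":0,"ay":0,"az":0},{"dx":0,"dy":0,"dz":0,"ax":0,"ay":0,"az":0},{"dx":0,"dy":0,"dz":0,"ax":0,"ay":0,"az":0}]'
python3 - <<'E'
from h import *
R=forkR(); togo(R@FLIP,F0+R@(np.array([.8,.5,27+70])*1e-3));print((gp_in(R,F0)*1e3).round(1),bot.read_state()["q"].round(2))
E
```

```text
time: 13.92
tool_pos: [0.4485, -0.1185, 0.3599]
tcp_rot: [3.02, -0.098, 0.806]
wrist_force: [-0.4, 0.7, -0.3]
width: 0.141
grip_force: 68.6
t 13.92 turn [ 0.01  0.1  -0.31] shift(after turn) [-10.8   2.1  -6.7] shift(now axes) [-10.8   2.2  -6.7] tcp [ 0.436 -0.12   0.36 ]
[11.3  2.6 90.3] [-0.37 -0.27  2.27  0.25  0.66  1.11]
```

```bash
python3 -m jog '[{"dx":-10.8,"dy":2.1,"dz":10,"ax":0,"ay":0.1,"az":-0.3},{"dx":0,"dy":0,"dz":10,"ax":0,"ay":0,"az":0},{"dx":0,"dy":0,"dz":0,"ax":0,"ay":0,"az":0},{"dx":0,"dy":0,"dz":0,"ax":0,"ay":0,"az":0}]'
python3 - <<'E'
from h import *
R=forkR(); togo(R@FLIP,F0+R@(np.array([.8,.5,27+50])*1e-3));print((gp_in(R,F0)*1e3).round(1))
c=cam("wrist"); a=cv2.resize(c["img"][150:350,220:420,::-1],(600,600),interpolation=cv2.INTER_CUBIC)
s=cam("scene")["img"][190:270,270:350,::-1]; t=cam("top")["img"][180:260,330:410,::-1]
o=np.zeros((600,800,3),np.uint8);o[:,:500]=a[:,50:550];o[:300,500:]=cv2.resize(s,(300,300),interpolation=cv2.INTER_CUBIC);o[300:,500:]=cv2.resize(t,(300,300),interpolation=cv2.INTER_CUBIC)
cv2.imwrite("pics/w8.png",o)
C=Ro.from_rotvec(bot.read_state()["tcp_rot"]).as_matrix();p=bot.read_state()["tool_pos"]
f=lambda q:((np.array(q)-[220,150])*3-[50,0]).round(1)
print("tip",f(proj(c,p+C[:,2]*.222)),"hole",f(proj(c,F0+R@[.0008,.0005,0])))
E
```

```text
time: 14.25
tool_pos: [0.451, -0.1181, 0.3387]
tcp_rot: [3.019, -0.08, 0.812]
wrist_force: [0.4, 0.4, -0.5]
width: 0.135
grip_force: 68.6
t 14.25 turn [-0.14 -0.12  0.33] shift(after turn) [-2.3  2.6 -6.3] shift(now axes) [-2.3  2.6 -6.3] tcp [ 0.446 -0.12   0.343]
[ 3.5  3.5 70.7]
tip [254.7 220.6] hole [264.6 231.4]
```

View pics/w8.png

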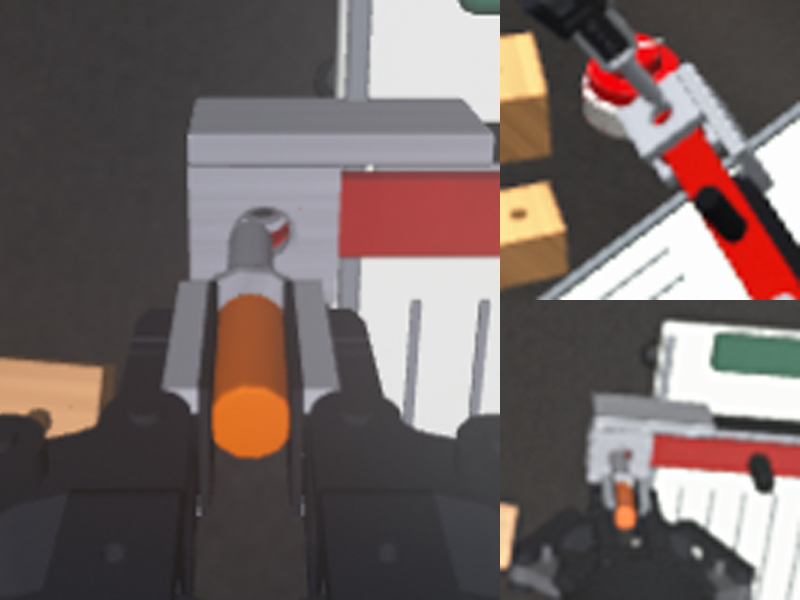

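The picture agrees with the projections: tip at (251,218), hole at (266,229) in the crop. The pin needs about 3.4 mm in tool +y and -2.3 mm in x.

```bash
python3 -m jog '[{"dx":-2.3,"dy":3.4,"dz":-3,"ax":0,"ay":0,"az":0.3},{"dx":0,"dy":0,"dz":0,"ax":0,"ay":0,"az":0},{"dx":0,"dy":0,"dz":0,"ax":0,"ay":0,"az":0}]'
python3 - <<'E'
from h import *
R=forkR()
for _ in range(3):
    c=cam("wrist"); togo(R@FLIP,F0+R@(np.array([.8,-.3,27+43])*1e-3));
print(bot.read_state()["wrist_force"])
a=cv2.resize(c["img"][170:310,230:420,::-1],None,fx=4,fy=4,interpolation=cv2.INTER_CUBIC);cv2.imwrite("pics/w9.png",a)
C=Ro.from_rotvec(bot.read_state()["tcp_rot"]).as_matrix();p=bot.read_state()["tool_pos"]
f=lambda q:((np.array(q)-[230,170])*4).round(1)
print("tip",f(proj(c,p+C[:,2]*.222)),"hole",f(proj(c,F0+R@[.0008,.0005,0])))
E
```

```text
time: 14.65
tool_pos: [0.4471, -0.1226, 0.3421]
tcp_rot: [3.016, -0.09, 0.818]
wrist_force: [-0.3, 0.5, -0.4]
width: 0.139
grip_force: 68.6
t 14.7 turn [-0.01 -0.33 -0.03] shift(after turn) [-0.8 -1.2  5.3] shift(now axes) [-0.8 -1.2  5.2] tcp [ 0.449 -0.121  0.337]
t 14.75 turn [-0.02 -0.31 -0.03] shift(after turn) [-0.7 -1.2  5.2] shift(now axes) [-0.7 -1.2  5.1] tcp [ 0.449 -0.121  0.337]
t 14.8 turn [-0.02 -0.3  -0.03] shift(after turn) [-0.6 -1.2  5.1] shift(now axes) [-0.6 -1.2  5.1] tcp [ 0.449 -0.121  0.337]
[-0.10746208 -0.36172992 -0.58061043]
tip [361.9 222.1] hole [351.4 214.3]
```

View pics/w9.png

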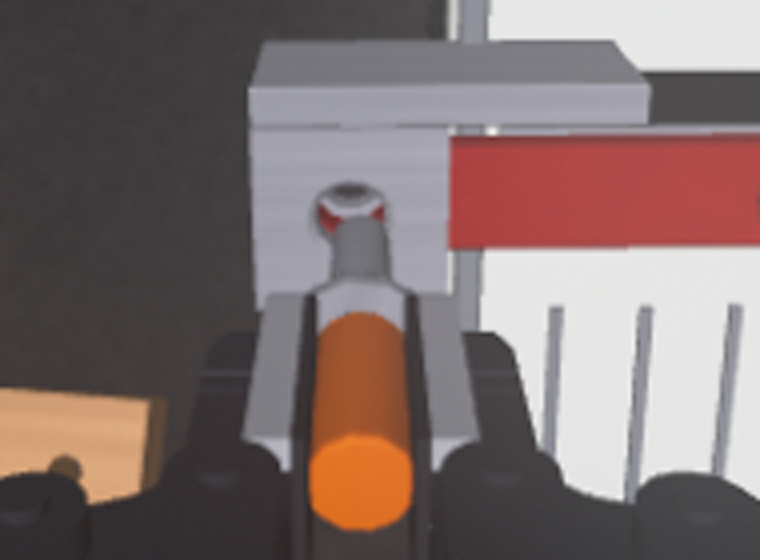

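The tip at (361,222) is about 2 mm right of the hole centre at (350,213). I'll correct that and descend gently.

```bash
python3 -m jog '[{"dx":-0.7,"dy":-1.6,"dz":0,"ax":0,"ay":-0.3,"az":0},{"dx":0,"dy":0,"dz":3,"ax":0,"ay":0,"az":0},{"dx":0,"dy":0,"dz":3,"ax":0,"ay":0,"az":0},{"dx":0,"dy":0,"dz":3,"ax":0,"ay":0,"az":0},{"dx":0,"dy":0,"dz":0,"ax":0,"ay":0,"az":0},{"dx":0,"dy":0,"dz":0,"ax":0,"ay":0,"az":0}]'
python3 - <<'E'
from h import *
R=forkR()
cam("wrist"); togo(R@FLIP,F0+R@(np.array([.8,0,27])*1e-3));print((R.T@bot.read_state()["wrist_force"]).round(1))
E
```

```text
time: 15.3
tool_pos: [0.451, -0.121, 0.3327]
tcp_rot: [3.02, -0.09, 0.807]
wrist_force: [0.1, -0.4, -0.4]
width: 0.139
grip_force: 68.6
t 15.35 turn [-0.05  0.06 -0.02] shift(after turn) [ 0.4  0.2 38.6] shift(now axes) [ 0.4  0.3 38.6] tcp [ 0.471 -0.122  0.3  ]
[-1.  -0.7 -0.4]
```

```bash
python3 -m jog '[{"dx":0,"dy":0,"dz":3,"ax":0,"ay":0,"az":0},{"dx":0,"dy":0,"dz":3,"ax":0,"ay":0,"az":0},{"dx":0,"dy":0,"dz":3,"ax":0,"ay":0,"az":0},{"dx":0,"dy":0,"dz":0,"ax":0,"ay":0,"az":0}]'
python3 - <<'E'
from h import *
R=forkR()
cam("wrist"); togo(R@FLIP,F0+R@(np.array([.8,0,27])*1e-3));print((R.T@bot.read_state()["wrist_force"]).round(1),bot.read_state()["torque"].round(2))
E
python3 -m jog '[{"dx":0,"dy":0,"dz":3,"ax":0,"ay":0,"az":0},{"dx":0,"dy":0,"dz":3,"ax":0,"ay":0,"az":0},{"dx":0,"dy":0,"dz":3,"ax":0,"ay":0,"az":0},{"dx":0,"dy":0,"dz":0,"ax":0,"ay":0,"az":0}]'
python3 - <<'E'
from h import *
R=forkR()
cam("wrist"); togo(R@FLIP,F0+R@(np.array([.8,0,27])*1e-3));print((R.T@bot.read_state()["wrist_force"]).round(1),bot.read_state()["torque"].round(2))
E
```

```text
time: 15.68
tool_pos: [0.4555, -0.1213, 0.3247]
tcp_rot: [3.02, -0.09, 0.807]
wrist_force: [-0.4, 0.3, -0.7]
width: 0.137
grip_force: 68.6
t 15.73 turn [-0.05  0.08 -0.02] shift(after turn) [ 0.5  0.3 29.4] shift(now axes) [ 0.6  0.3 29.4] tcp [ 0.471 -0.122  0.3  ]
[-0.5  0.1 -0.3] [-0.02  0.29 -0.01]
time: 16.07
tool_pos: [0.46, -0.1215, 0.317]
tcp_rot: [3.02, -0.09, 0.807]
wrist_force: [-0.6, -0.1, 0.2]
width: 0.137
grip_force: 68.6
t 16.12 turn [-0.06  0.08 -0.02] shift(after turn) [ 0.6  0.3 20.4] shift(now axes) [ 0.6  0.3 20.4] tcp [ 0.471 -0.122  0.3  ]
[-1.   0.5  0.8] [ 0.03  0.26 -0.03]
```

```bash
python3 -m jog '[{"dx":0,"dy":0,"dz":3,"ax":0,"ay":0,"az":0},{"dx":0,"dy":0,"dz":3,"ax":0,"ay":0,"az":0},{"dx":0,"dy":0,"dz":3,"ax":0,"ay":0,"az":0},{"dx":0,"dy":0,"dz":3,"ax":0,"ay":0,"az":0},{"dx":0,"dy":0,"dz":0,"ax":0,"ay":0,"az":0}]'
python3 -m jog '[{"dx":0,"dy":0,"dz":3,"ax":0,"ay":0,"az":0},{"dx":0,"dy":0,"dz":2,"ax":0,"ay":0,"az":0},{"dx":0,"dy":0,"dz":0,"ax":0,"ay":0,"az":0}]'
python3 - <<'E'
from h import *
R=forkR()
cam("wrist"); togo(R@FLIP,F0+R@(np.array([.8,0,27])*1e-3));print((R.T@bot.read_state()["wrist_force"]).round(1),bot.read_state()["torque"].round(2))
E
```

```text
time: 16.53
tool_pos: [0.466, -0.1219, 0.3065]
tcp_rot: [3.02, -0.09, 0.807]
wrist_force: [-0.3, 0.9, 0.3]
width: 0.139
grip_force: 68.6
time: 16.78
tool_pos: [0.4685, -0.1221, 0.3025]
tcp_rot: [3.02, -0.09, 0.807]
wrist_force: [0.1, 0.1, 0.3]
width: 0.134
grip_force: 68.6
t 16.83 turn [-0.04  0.05 -0.02] shift(after turn) [0.4 0.3 3.6] shift(now axes) [0.4 0.3 3.6] tcp [ 0.471 -0.122  0.3  ]
[-0.8  0.7 -0.9] [ 0.03  0.27 -0.02]
```

Now to the seat, in 1 to 1.5 mm steps until the force rises.

```bash
python3 -m jog '[{"dx":0,"dy":0,"dz":1.5,"ax":0,"ay":0,"az":0},{"dx":0,"dy":0,"dz":1.5,"ax":0,"ay":0,"az":0},{"dx":0,"dy":0,"dz":0,"ax":0,"ay":0,"az":0},{"dx":0,"dy":0,"dz":0,"ax":0,"ay":0,"az":0}]' | grep -E "pos|wrist"
python3 -m jog '[{"dx":0,"dy":0,"dz":1.5,"ax":0,"ay":0,"az":0},{"dx":0,"dy":0,"dz":0,"ax":0,"ay":0,"az":0},{"dx":0,"dy":0,"dz":0,"ax":0,"ay":0,"az":0}]'| grep -E "pos|wrist"
python3 - <<'E'
from h import *
R=forkR()
cam("wrist"); togo(R@FLIP,F0+R@(np.array([.8,0,27])*1e-3));print((R.T@bot.read_state()["wrist_force"]).round(1),bot.read_state()["torque"].round(2))
E
```

```text
tool_pos: [0.47, -0.1222, 0.3009]
wrist_force: [-6.1, 0.9, 5.2]
tool_pos: [0.4702, -0.1223, 0.3009]
wrist_force: [-20.0, 1.9, 19.3]
t 17.47 turn [-0.05  0.03  0.05] shift(after turn) [-0.2  0.1  1.2] shift(now axes) [-0.2  0.1  1.2] tcp [ 0.471 -0.122  0.3  ]
[-8.8  0.5 26.6] [0.08 1.59 0.01]
```

The collar is seated: about 27 N along the axis with no further travel. I'll relax, open and look.

```bash
python3 -m jog '[{"dx":0,"dy":0,"dz":-1.2,"ax":0,"ay":0,"az":0},{"dx":0,"dy":0,"dz":0,"ax":0,"ay":0,"az":0}]' >/dev/null; python3 -m jog '[{"dx":0,"dy":0,"dz":0,"ax":0,"ay":0,"az":0},{"dx":0,"dy":0,"dz":0,"ax":0,"ay":0,"az":0},{"dx":0,"dy":0,"dz":0,"ax":0,"ay":0,"az":0},{"dx":0,"dy":0,"dz":0,"ax":0,"ay":0,"az":0},{"dx":0,"dy":0,"dz":0,"ax":0,"ay":0,"az":0}]' 0.5; python3 -m jog '[{"dx":0,"dy":0,"dz":-10,"ax":0,"ay":0,"az":0},{"dx":0,"dy":0,"dz":-25,"ax":0,"ay":0,"az":0},{"dx":0,"dy":0,"dz":-35,"ax":0,"ay":0,"az":0},{"dx":0,"dy":0,"dz":-35,"ax":0,"ay":0,"az":0},{"dx":0,"dy":0,"dz":0,"ax":0,"ay":0,"az":0},{"dx":0,"dy":0,"dz":0,"ax":0,"ay":0,"az":0}]'
python3 - <<'E'
from h import *
c=cam("wrist"); a=cv2.resize(c["img"][130:290,200:440,::-1],(500,333),interpolation=cv2.INTER_CUBIC)
s=cam("scene")["img"][190:270,270:350,::-1]
o=np.zeros((333,800,3),np.uint8);o[:,:500]=a;o[:300,500:]=cv2.resize(s,(300,300),interpolation=cv2.INTER_CUBIC)
cv2.imwrite("pics/w10.png",o)
R=forkR()
k=500/240
for z in (0,.004,.036): print(z,((proj(c,F0+R@[.0008,.0005,z])-[200,130])*k).round(1))
E
```

```text
time: 18.05
tool_pos: [0.4702, -0.1221, 0.2998]
tcp_rot: [3.02, -0.09, 0.808]
wrist_force: [0.2, 0.4, 0.4]
width: 0.503
grip_force: 0.0
time: 18.55
tool_pos: [0.4177, -0.1194, 0.3947]
tcp_rot: [3.014, -0.09, 0.817]
wrist_force: [0.7, 0.2, -0.3]
width: 0.497
grip_force: 0.0
0 [248.2 145.4]
0.004 [248.1 148.2]
0.036 [248.1 173.5]
```

View pics/w10.png

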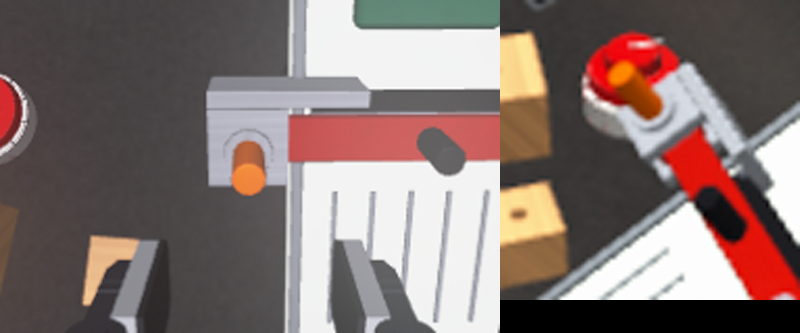

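The collar lies flat on the fork at (248,147), the grip stands square at (248,178), the bar is closed and the gripper is clear. I'm handing it in.

```bash
python3 -c "
from workcell import bot;print(bot.finish_job())"
```

```text
the job is handed in; nothing more can be done
None
```

I closed the guard against its stop and pushed the pin through fork and guard until its collar sat on the fork. I then released it, backed the gripper clear and handed the job in at about 18.7 s of the 58 s; the hand-in gave no verdict.

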